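# Stow the planet gears under the sticky sliding cover

## Robot

A 7-joint arm with a two-finger parallel gripper is mounted at the origin on a cart in front of the work surface, level with it; the furniture and walls round the work are solid. World frame = base frame: x ahead of the robot, y to its left, z up, the work surface at z = 0. Lengths are in m, angles in degrees, forces in N, time in s.
With the tool pointing down it reaches from about 0.425 to 0.95 m from the base axis. Payload 4.7 kg.
Tool frame: the origin (TCP) lies at the very end of the fingers, on their centre line; the grasp point (between the pads) lies 19 mm behind it; z points along the fingers, y is the line along which they close (so a half turn about z gives the same grasp; the last joint's range is limited). The gripper opens to 87 mm and grips with 3 to 60 N. Pads are 19 mm wide; open, the fingers measure 117 mm over their backs; the gripper's body (75 mm by 190 mm) begins 51 mm behind the grasp point.
Start: joints at [-74.765, 26.849, -2.785, 87.806, 1.381, 65.374, -4.715], TCP at [0.196, 0.646, 0.223] pointing down, gripper open.
Joint ranges: [-148.3, 148.3], [-19.14, 114.17], [-79.39, 73.82], [5.75, 140.21], [-59.74, 239.74], [12.07, 113.84], [-152.46, 152.46]. Speed limits (degrees/s): [147.25, 147.25, 180, 180, 180, 180, 180].

## Interface

Orientations are given as [roll, pitch, yaw] about the fixed x, y, z axes, in that order (R = Rz(yaw) Ry(pitch) Rx(roll)).
In Python, from rig import robot, grip, telemetry, vision, close_job gives the robot as it stands. Calls block until the motion is done:
- robot.reach(position, orientation): joint-space move of the TCP to a pose.
- robot.move_linear(position, velocity=0.15, frame=None): straight line of the TCP; frame=None keeps the orientation; velocity is the mean speed in m/s.
- robot.movej(angles): joint-space move.
- grip(opening): finger opening in m; the grip force is fixed at half the most; returns when the fingers have stopped.
- robot.hold(seconds).
- robot.inverse_kinematics(position, orientation): joint angles nearest the present ones, or None.
- telemetry.observe(): the state.
- vision.camera(name): name is "side" or "top" or "wrist"; returns the picture (480x640x3 uint8, red, green, blue); there is no depth.
- vision.get_calibration(name): a dict with "K" (3x3 intrinsics, pixels), "position" and "rotation" of the camera in the world; the wrist camera has in their place "tool_from_camera" (4x4, takes a point from camera to tool coordinates, whose origin is the TCP and whose axes are the flange's). Camera axes: x right, y down, z forward; pixel columns grow to the right and rows downward; lengths in m; the calibration is good to about 2 mm. A picture is of the moment at which its call begins: read the wrist's pose just before it. get_calibration takes no time and is no camera call.
A pose or a line that the arm cannot do raises robot.MotionError and nothing moves.
- close_job(): hands the job in; it is judged then, once.
The state is a dict: "time_s": time; "joints": joint angles; "joint_vel": joint speeds; "joint_efforts": joint torques, N m; "tcp_pos": TCP position; "tool_rot": TCP orientation; "force": force on the tool from outside, world axes, zero at the start; "ft_torque": the same for the moment, N m; "grip_width": finger opening in m; "finger_force": force on a finger pad.
Only numpy, scipy, OpenCV 4.12 (cv2) and the standard library are available. Lean on these libraries where they do the work, as an engineer would, in place of code of your own. Each camera call takes 0.05 s, during which the arm holds its last target. There are 200 camera calls.

## Task

Put away the two or three loose planet gears that lie on the bench in front of the big drum (between it and the vice): slide the half-open cover of the storage case fully off the bay that has the black rubber mat, lay those gears flat on that mat, then slide the cover back over the mat bay until both of its ends are fully home against their stops. The cover binds in its tracks when one end gets ahead of the other, so ease it along by its two end posts in turn and never force it; leave the valve body in the other bay and everything else on the bench where it is.

Things in the scene. Friction and masses are not known exactly. Their poses are not given: they have to be found in the camera images.
- case: grey storage case fixed to the bench, 232 (its x) x 344 (its y) x 50 mm; origin under its centre, z up. A wall at x = 0 parts it into two bays, 104 (x) x 296 (y) mm, centred at x = -56 and +56 mm; floors 8 mm, walls 34 mm above the bench. Channels along x at y = +-160 mm (24 mm wide, tops at 50 mm) guide the cover; stops in them halt the cover's centre at x = -56 or +56 mm
- mat: black rubber mat, 100 x 290 x 3 mm, fixed on the floor of one of the two bays, in its middle (which bay differs from start to start); origin at the centre of its underside, axes as the case's; its top is 11 mm above the bench
- cover: loose aluminium plate, 112 (its x) x 302 (its y) x 5 mm, sliding along the case's x on 70 mm shoes in the channels; origin at its centre, 36 mm above the bench, top at 43 mm. Starts about half way; covers a bay when home. It turns about 0.05 rad, one end 12 mm ahead, before it jams dead; pushing the lagging end frees it. Each end slides at 2 to 15 N when free; the ends drag unequally
- post_l (a point): foot, level with the plate's top (43 mm above the bench), of the upright post at the cover's +y end (125 mm from its centre). The round steel post is 16 to 19 mm thick and stands 31 mm above this point, on a 36 x 30 x 6 mm block
- post_r (a point): the same for the post at the cover's -y end
- valve_body: pale metal valve body half, 137 x 87 x 20 mm, lying in the other bay, long side along the case's y; to stay there
- gear_0: planet gear, a steel spur gear 60 mm across and 20 mm high (solid to the 18 mm level), lying flat; origin at the centre of its underside. Two or three such gears lie loose between the drum, the vice and the case; absent ones read None. (Gears beyond the drum are not part of the job.)
- gear_1: another gear just like gear_0
- gear_2: another gear just like gear_0
- tape: roll of black tape, 64 mm, bystander
- bearing_carton: yellow carton 79 x 108 x 50 mm, bystander
- marker: red marker pen, bystander

How it is judged (in metres and radians):
On the way, in this order (a step that is already met when the one before it is completed fails the run):
1. the cover is slid clear of the bay with the mat (horizontal distance between cover and mat above 0.104 m), for 0.2 s.
2. every gear present lies in the bay with the mat (x of gear_0 in the frame of mat between -0.035 and 0.035 m and y of gear_0 in the frame of mat between -0.125 and 0.125 m and z of each of gear_0, gear_1, gear_2 in the frame of mat below 0.009 m and angle between each of gear_0, gear_1, gear_2's own z axis and vertical below 0.2 rad and linear speed of each of gear_0, gear_1, gear_2 below 0.03 m/s and x of gear_1 in the frame of mat between -0.035 and 0.035 m and y of gear_1 in the frame of mat between -0.125 and 0.125 m and x of gear_2 in the frame of mat between -0.035 and 0.035 m and y of gear_2 in the frame of mat between -0.125 and 0.125 m), for 0.2 s.
At the end, for the whole second after the job is handed in: every gear present lies flat (within 0.2 rad) on the mat in its bay; the cover is in its tracks over the mat bay with both end posts within 5 mm of the home position; the valve body is within 30 mm of where it was (all of step 2 and x of post_l in the frame of mat between -0.005 and 0.005 m and x of post_r in the frame of mat between -0.005 and 0.005 m and z of cover in the frame of case between 0.033 and 0.04 m and linear speed of cover below 0.02 m/s and distance of valve_body from where it was at the start of the episode below 0.03 m); the robot touches nothing.
It fails at once if the cover is forced: the hand presses on it with more than 60 N (contact force between the fingers and cover above 60 N).
It fails at once if a bystander is shifted more than 30 mm (distance of any of tape, bearing_carton, marker from where it was at the start of the episode above 0.03 m).
It fails at once if the valve body is shifted more than 30 mm (distance of valve_body from where it was at the start of the episode above 0.03 m).
Of gear_0, gear_1, gear_2 only 2 to 3 are there at a start; the rules pass over those that are not, and their reading is None.
At some moment in a run one of gear_0, gear_1, gear_2 may be knocked a few centimetres aside while the robot is not near it.
Once in a run the grip may slacken for a moment while it holds something.
It also fails if it takes over 210 s, if anything falls off the work surface, if the arm or the gripper's body presses on something with over 40 N, if the wrist force passes 120 N, or if a joint passes its speed limit or range.

## Working session

There is one attempt and no reset: what is moved stays moved. The work goes in short steps, each a Python script; the robot and the scene stay as the last script left them, time stands still between calls to the robot, and variables do not carry over. Pictures are saved under pics/ and viewed, at most 14 in all, crops included, and the job is handed in when it is done.

```bash
mkdir -p pics; ls
python3 - <<'E'
from rig import robot, grip, telemetry, vision
import cv2
for n in ("top","side"):
    cv2.imwrite(f"pics/{n}0.png",vision.camera(n)[:,:,::-1]); c=vision.get_calibration(n); print(n,c)
print(vision.get_calibration("wrist")); print(telemetry.observe())
E
```

```text
pics
top {'K': array([[517.94686653,   0.        , 321.07691236],
       [  0.        , 517.94686653, 243.08074327],
       [  0.        ,   0.        ,   1.        ]]), 'position': array([0.53783509, 0.13167269, 1.00354109]), 'rotation': array([-175.31968053,   -0.68864733,  -90.14488962])}
side {'K': array([[486.83196339,   0.        , 317.39067598],
       [  0.        , 486.83196339, 236.48624741],
       [  0.        ,   0.        ,   1.        ]]), 'position': array([ 0.34986651, -0.74995758,  0.69346381]), 'rotation': array([-125.31504902,    0.61287082,  -16.30396626])}
{'K': array([[342.55989015,   0.        , 320.11914465],
       [  0.        , 342.55989015, 234.77865039],
       [  0.        ,   0.        ,   1.        ]]), 'tool_from_camera': array([[ 5.49161776e-04, -9.56073662e-01, -2.93125999e-01,
         8.05329960e-02],
       [ 9.99999817e-01,  5.99717983e-04, -8.26023381e-05,
         5.90048905e-04],
       [ 2.54766853e-04, -2.93125900e-01,  9.56073816e-01,
        -1.62470793e-01],
       [ 0.00000000e+00,  0.00000000e+00,  0.00000000e+00,
         1.00000000e+00]])}
{'time_s': 0.1, 'joints': array([-74.76534329,  26.89206022,  -2.78491449,  87.86725958,
         1.38170497,  65.37479023,  -4.71479824]), 'joint_vel': array([-0.04906396, -0.07287889, -0.01436198, -0.13292317, -0.05505287,
       -0.03885577, -0.01159587]), 'joint_efforts': array([ 5.26827498e-04, -5.09170103e+01, -8.11058935e-02, -2.36828792e+01,
       -6.14394899e-02,  3.45059449e-02,  7.47530839e-05]), 'tcp_pos': array([0.19594486, 0.64536822, 0.22160895]), 'tool_rot': array([-1.79899559e+02,  4.02649037e-03,  1.63112731e+02]), 'force': array([0.28278775, 0.05461166, 0.09234374]), 'ft_torque': array([-0.03576236,  0.00544871, -0.05090862]), 'finger_force': 0.0, 'grip_width': 0.08682921272810232}
```

View pics/top0.png

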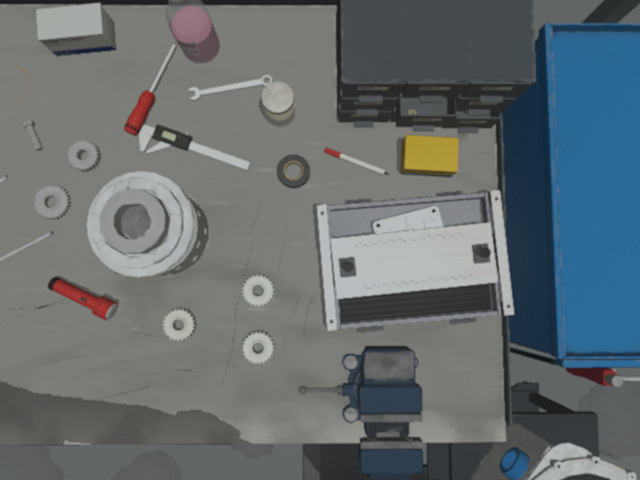

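View pics/side0.png

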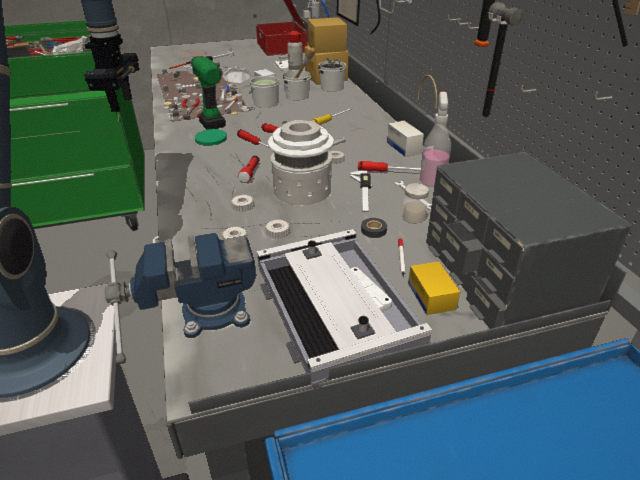

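Top view: three gears at about (258,290), (258,347) and (179,324). The case is centred near (415,260) with its mat in the near (lower) bay, and the posts are near (348,266) and (482,253). I'll enlarge these areas.

Run:
```python
import cv2
i=cv2.imread("pics/top0.png")
cv2.imwrite("pics/c1.png",cv2.resize(i[180:340,310:520],None,fx=3.7,fy=3.7,interpolation=cv2.INTER_CUBIC))
cv2.imwrite("pics/c2.png",cv2.resize(i[260:380,150:290],None,fx=5,fy=5,interpolation=cv2.INTER_CUBIC))
```

```text
(no output)
```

View pics/c1.png

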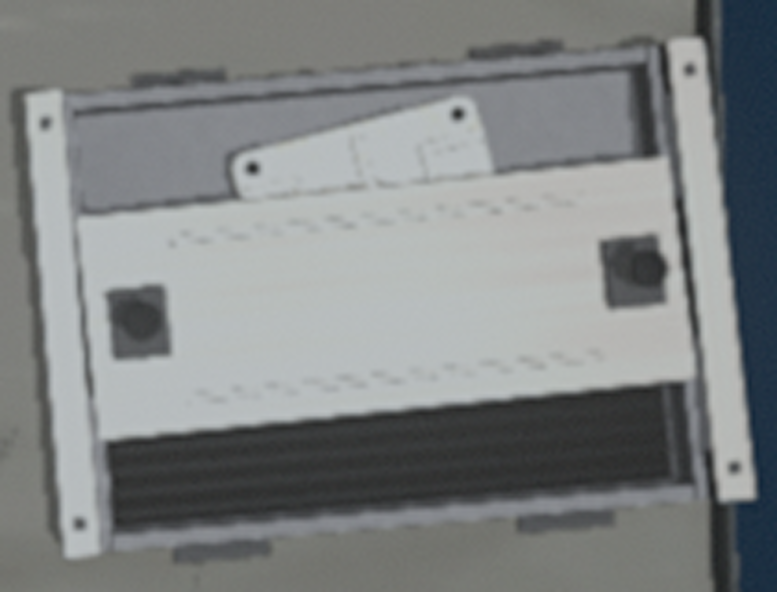

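View pics/c2.png

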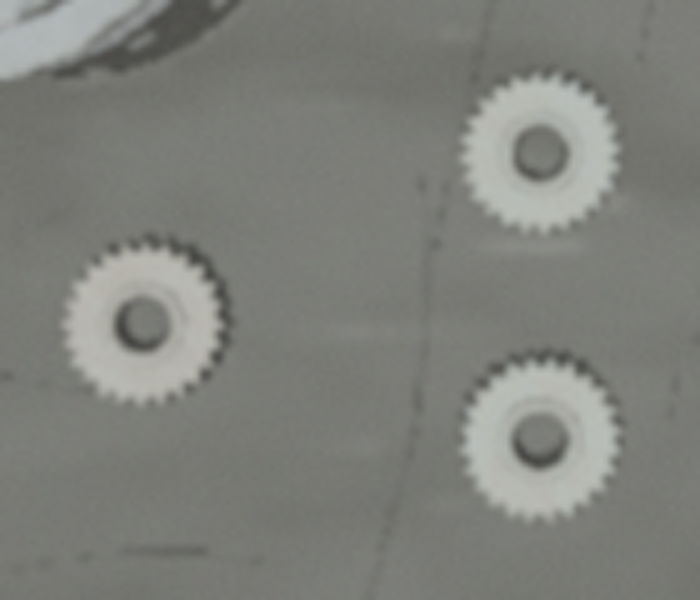

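The crops show the channel screw holes at (45,123), (80,523), (689,69) and (734,467), and the block feet at (140,322) and (633,271) in c1. Gear tops are at (540,152), (540,438) and (142,322) in c2.

```bash
cat > h.py <<'E'
from rig import robot, grip, telemetry, vision, close_job
import numpy as np, cv2
from scipy.spatial.transform import Rotation as R
def ray(uv,n):
    c=vision.get_calibration(n); d=np.linalg.inv(c["K"])@[uv[0],uv[1],1.]
    if n=="wrist":
        o=telemetry.observe(); T=R.from_euler("xyz",o["tool_rot"],degrees=True).as_matrix(); M=c["tool_from_camera"]
        return o["tcp_pos"]+T@M[:3,3], T@M[:3,:3]@d
    return np.array(c["position"]), R.from_euler("xyz",c["rotation"],degrees=True).as_matrix()@d
def at(uv,z,n="top"):
    p,d=ray(uv,n); return p+d*(z-p[2])/d[2]
def project(P,n="top"):
    c=vision.get_calibration(n); Rm=R.from_euler("xyz",c["rotation"],degrees=True).as_matrix()
    q=c["K"]@(Rm.T@(np.array(P)-c["position"])); return q[:2]/q[2]
E
python3 - <<'E'
from h import *
np.set_printoptions(precision=4,suppress=True)
c1=lambda u,v:(310+(u+.5)/3.7-.5,180+(v+.5)/3.7-.5); c2=lambda u,v:(150+u/5-.4,260+v/5-.4)
H=np.array([at(c1(*p),.05) for p in [(45,123),(80,523),(689,69),(734,467)]]); print(H)
cen=H.mean(0); a=(H[0]+H[1]-H[2]-H[3])/2; print("case c",cen,"ly",np.linalg.norm(a),"yaw of +y",np.degrees(np.arctan2(-a[0],a[1])))
b=(H[0]+H[2]-H[1]-H[3])/2; print("len x",np.linalg.norm(b),np.degrees(np.arctan2(b[1],b[0])))
for p in [(27,93),(64,557),(704,38),(754,497)]: print("corner",at(c1(*p),.05))
for p in [(79,215),(668,157),(692,382),(100,440)]: print("cover corner",at(c1(*p),.043))
for p in [(140,322),(633,271)]: print("block top",at(c1(*p),.049))
for p in [(140,318),(650,268)]: print("post top",at(c1(*p),.074))
for p in [(540,152),(540,438),(142,322)]: print("gear",at(c2(*p),.02))
E
```

```text
[[ 0.6721  0.1185  0.05  ]
 [ 0.4732  0.1018  0.05  ]
 [ 0.6993 -0.2067  0.05  ]
 [ 0.4996 -0.2231  0.05  ]]
case c [ 0.5861 -0.0524  0.05  ] ly 0.3261972552020448 yaw of +y 4.7203333782304995
len x 0.2000077043124292 4.753956045404078
corner [0.6873 0.1275 0.05  ]
corner [0.4566 0.1097 0.05  ]
corner [ 0.7152 -0.2148  0.05  ]
corner [ 0.4848 -0.2326  0.05  ]
cover corner [0.6264 0.1014 0.043 ]
cover corner [ 0.6555 -0.1972  0.043 ]
cover corner [ 0.5418 -0.2059  0.043 ]
cover corner [0.5137 0.0914 0.043 ]
block top [0.5723 0.0714 0.049 ]
block top [ 0.5973 -0.1758  0.049 ]
post top [0.5733 0.073  0.074 ]
post top [ 0.5972 -0.1761  0.074 ]
gear [0.5296 0.2398 0.02  ]
gear [0.423 0.239 0.02 ]
gear [0.4665 0.3883 0.02  ]
```

```bash
cat >> h.py <<'E'
YAW=4.74; C=np.array([.5861,-.0528]); a=np.radians(YAW); M=np.array([[np.cos(a),-np.sin(a)],[np.sin(a),np.cos(a)]])
def w(x,y,z): return np.r_[C+M@[x,y],z]
def loc(p): return M.T@(np.array(p[:2])-C)
ORI=[180,0,YAW]
def st(): o=telemetry.observe(); return loc(o["tcp_pos"]), M.T@o["force"][:2], o["force"][2], o["time_s"]
def push(side,x0,x1,z=.056,step=.003,fmax=22,v=.04):
    """TCP from x0 towards x1 (case frame) at end `side` (+1/-1); stops on force. Ends backed off to x0."""
    y=.125*side; robot.move_linear(w(x0,y,z),.2); f0=st()[1][0]; s=np.sign(x1-x0); pk=0; fx=0; x=x0
    while s*(x1-x)>1e-5:
        x=x+s*min(step,abs(x1-x)); robot.move_linear(w(x,y,z),v); p,f,_,t=st(); fx=-s*(f[0]-f0); pk=max(pk,fx)
        if fx>fmax: break
    print(f"side {side:+d} cmd {x*1e3:.1f} act {p[0]*1e3:.1f} F {fx:.1f} pk {pk:.1f} t {t:.1f}",flush=True)
    return x,fx
E
python3 - <<'E'
from h import *
b=at((302,203),0,"side"); l=at((273,190),.01,"side"); r=at((332,190),.01,"side"); print("drum front",b,"w",l,r)
print("drum top inner", [at((133,222),z) for z in (.1,.15,.2)])
print("front top lip", at((300,150),.12,"side"), at((300,125),.17,"side"))
grip(0.0)
o=telemetry.observe(); p=o["tcp_pos"]
robot.move_linear([p[0],p[1],.34],.25)
robot.reach(w(-.045,.125,.2),ORI); print(telemetry.observe()["joints"])
robot.move_linear(w(-.045,.125,.056),.2); print(st())
cv2.imwrite("pics/w1.png",vision.camera("wrist")[:,:,::-1])
cv2.imwrite("pics/t1.png",cv2.resize(vision.camera("top")[150:350,250:530,::-1],None,fx=2.8,fy=2.8))
E
```

```text
drum front [0.62180967 0.35593238 0.        ] w [0.55788944 0.43204625 0.01      ] [0.71619756 0.38252245 0.01      ]
drum top inner [array([0.64927794, 0.44942635, 0.1       ]), array([0.64311093, 0.43184256, 0.15      ]), array([0.63694393, 0.41425876, 0.2       ])]
front top lip [0.64033838 0.43362358 0.12      ] [0.65517897 0.48425712 0.17      ]
[-45.27860361  17.83762346  41.53016811 110.15576793 -14.0197759
  57.08439252 -82.55989766]
(array([-0.04408084,  0.12490882]), array([-0.14629656, -0.55491444]), np.float64(0.33825495857178867), 5.5333)
```

View pics/w1.png

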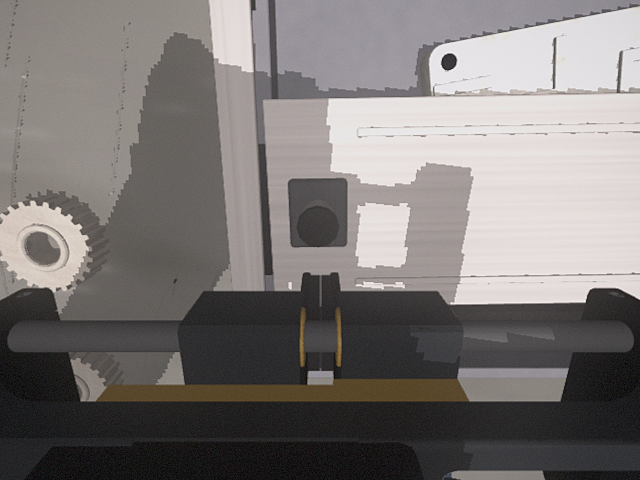

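The closed fingers (320,280) are lined up just behind the left post (318,225). Next I'll ease the cover outward, alternating ends.

Run:
```python
from h import *
# contact ~18 mm behind the post: post x ~ tcp+.018
back={1:-.045,-1:-.045}
push(1,-.045,-.013)
robot.move_linear(w(-.045,.125,.056),.2)
push(-1,-.045,-.008)
robot.move_linear(w(-.045,-.125,.056),.2)
```

```text
side +1 cmd -13.0 act -16.5 F 8.0 pk 8.0 t 8.6
side -1 cmd -8.0 act -12.4 F 10.7 pk 10.7 t 13.6
```

```bash
cat >> h.py <<'E'
def slide(s,act,fin,inc=.010,zz=.056):
    """alternate ends; act={side: tcp x where the post was last left}, s direction, fin: commanded tcp end"""
    for k in range(16):
        side=min(act,key=lambda i:s*act[i]); lead=max(s*a for a in act.values())
        x0=act[side]-s*.007; goal=s*min(lead+inc+.004,s*fin)
        back=s*min(s*x0,s*act[-side]-.007)
        p=st()[0]; robot.move_linear(w(s*min(s*p[0],s*back),p[1],zz),.2)
        robot.move_linear(w(back,.125*side,zz),.3)
        x,f=push(side,x0,goal,z=zz,step=.005,fmax=24,v=.06); act[side]=st()[0][0]
        p=st()[0]; robot.move_linear(w(act[side]-s*.007,p[1],zz),.2)
        if all(s*(fin-a)<.014 for a in act.values()) and f>20 : 
            if getattr(slide,'done',0): break
            slide.done=1
    print(act)
    return act
E
python3 - <<'E'
from h import *
slide(1,{1:-.0165,-1:-.0124},.050)
E
```

```text
side +1 cmd 1.6 act 1.3 F 3.4 pk 5.1 t 16.9
side -1 cmd 15.3 act 11.6 F 7.4 pk 8.9 t 20.4
side +1 cmd 25.6 act 23.6 F 7.3 pk 7.3 t 23.9
side -1 cmd 37.6 act 31.7 F 12.6 pk 12.6 t 27.4
side +1 cmd 45.7 act 37.4 F 19.3 pk 19.3 t 30.6
side -1 cmd 49.7 act 37.6 F 26.6 pk 26.6 t 33.6
side +1 cmd 50.0 act 37.9 F 27.9 pk 27.9 t 36.3
{1: np.float64(0.037881266976045304), -1: np.float64(0.037629148653263236)}
```

Both ends are home at the far stop (TCP at 38 mm on each side, with force rising). Now the gears.

Run:
```python
from h import *
p=st()[0]; robot.move_linear(w(p[0],p[1],.2),.3)
robot.reach([.46,.29,.25],ORI); grip(.087)
cv2.imwrite("pics/w2.png",vision.camera("wrist")[:,:,::-1]); o=telemetry.observe(); print(o["tcp_pos"],o["tool_rot"],o["time_s"],o["joints"])
g=cv2.cvtColor(cv2.imread("pics/w2.png"),cv2.COLOR_BGR2GRAY)
```

```text
[0.46001205 0.28999123 0.25001317] [-1.79999858e+02 -8.68405353e-04  4.73982128e+00] 39.7917 [ -70.31451543   15.26858538   41.39729345  105.64412555  -11.24710047
   63.23167608 -110.07845884]
```

View pics/w2.png

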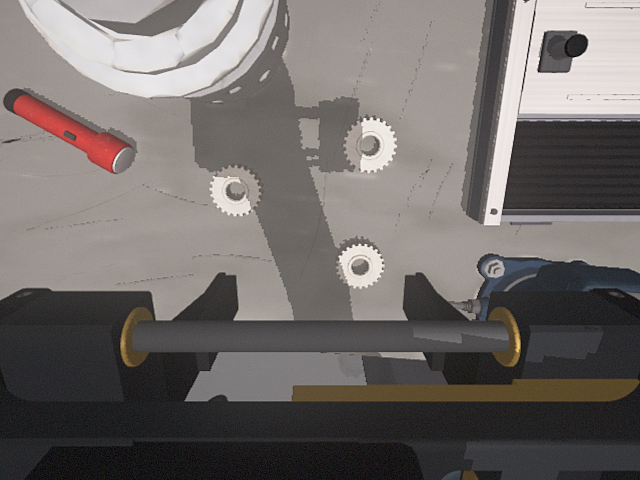

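Gears at (370,145), (360,263), (235,190).

Run:
```python
from h import *
for p in [(370,144),(360,263),(235,190)]: print(at(p,.02,"wrist"))
```

```text
[0.53032834 0.24072615 0.02      ]
[0.38870273 0.23516038 0.02      ]
[0.4664657  0.38930922 0.02      ]
```

```bash
cat >> h.py <<'E'
def pick(x,y,yaw=YAW):
    o=[180,0,yaw]; robot.reach([x,y,.12],o); robot.move_linear([x,y,.004],.15); grip(0.0)
    robot.move_linear([x,y,.12],.2); q=telemetry.observe(); print("picked w",q["grip_width"],q["finger_force"],q["time_s"])
    return q["grip_width"]
def place(ly,lx=-.056):
    robot.reach(w(lx,ly,.13),ORI); print("carry w",telemetry.observe()["grip_width"])
    robot.move_linear(w(lx,ly,.016),.12); q=telemetry.observe(); print("down",loc(q["tcp_pos"]),q["tcp_pos"][2],q["force"],q["grip_width"]); grip(.073)
    robot.move_linear(w(lx,ly,.13),.2); print(telemetry.observe()["time_s"])
E
python3 - <<'E'
from h import *
print("handle",[at((303,390),z) for z in (.05,.1,.15)],at((113,360),0,"side"),at((113,255),.1,"side"))
if pick(.530,.2405)>.05: place(-.086)
E
```

```text
handle [array([0.3499069 , 0.15331111, 0.05      ]), array([0.35976113, 0.15217647, 0.1       ]), array([0.36961535, 0.15104184, 0.15      ])] [ 0.15166873 -0.07243093  0.        ] [0.16700864 0.11559039 0.1       ]
picked w 0.05887467621284688 29.999427320435643 42.725
carry w 0.05916108141107667
down [-0.05552048 -0.08622307] 0.01627392603182463 [ 0.62554761 -0.11195886 -1.89176733] 0.059329523885096457
46.5667
```

Run:
```python
from h import *
if pick(.4665,.389)>.05:
    place(0)
for y in (90,-90,60,-60,-45): print(y,robot.inverse_kinematics([.389,.235,.004],[180,0,y]))
robot.reach([.42,.26,.22],ORI)
cv2.imwrite("pics/w3.png",vision.camera("wrist")[:,:,::-1]); print(telemetry.observe()["time_s"])
```

```text
picked w 0.059013649533771036 29.99542194418609 50.5917
carry w 0.058965656096111256
down [-0.05561553 -0.00016572] 0.01611354461730863 [ 0.205408    0.16436154 -1.81832716] 0.05892874268119452
54.65
90 [-54.8596      27.57941308  22.81916215 128.34499464 -22.64382403
  27.79903679 -14.15216596]
-90 [ 14.21987939  46.91106873 -67.8815251  124.71407053  59.09754233
  52.04372002  89.19104019]
60 [-59.24707706  28.58728666  28.47245707 128.57487187 -28.26880671
  28.79366432 -38.550051  ]
-60 [ -77.60583109   38.26534352   54.68792884  129.42877085  -53.12404423
   39.17955009 -133.72314147]
-45 [ -75.06781496   36.0557203    50.62342147  129.32320452  -49.48505874
   36.75880226 -122.34591739]
56.0083
```

View pics/w3.png

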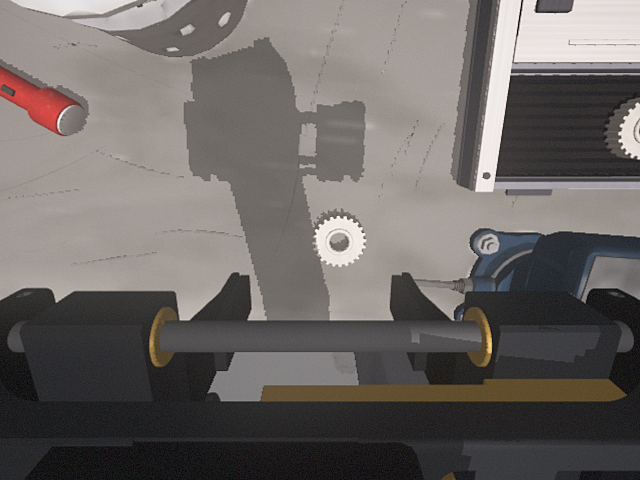

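The last gear is at (340,240) and the vice handle ends near (405,277).

Run:
```python
from h import *
p=at((340,240),.02,"wrist"); print(p)
if abs(p[0]-.389)<.01 and abs(p[1]-.235)<.01 and pick(p[0],p[1],75)>.05: 
    robot.move_linear([.45,.23,.16],.2)
    place(.086)
robot.move_linear(w(-.056,.0,.27),.3)
cv2.imwrite("pics/w4.png",vision.camera("wrist")[:,:,::-1]); print(st())
```

```text
[0.38637896 0.23376637 0.02      ]
picked w 0.05893336409151109 29.998026117682457 59.2
carry w 0.05925590755655031
down [-0.055551    0.08598959] 0.016150689445851973 [ 0.01751973  0.57377432 -0.93986631] 0.05918075848265788
63.0083
(array([-0.05712761,  0.00198035]), array([-0.36822076,  0.86156982]), np.float64(-0.32216683012499886), 63.7583)
```

View pics/w4.png

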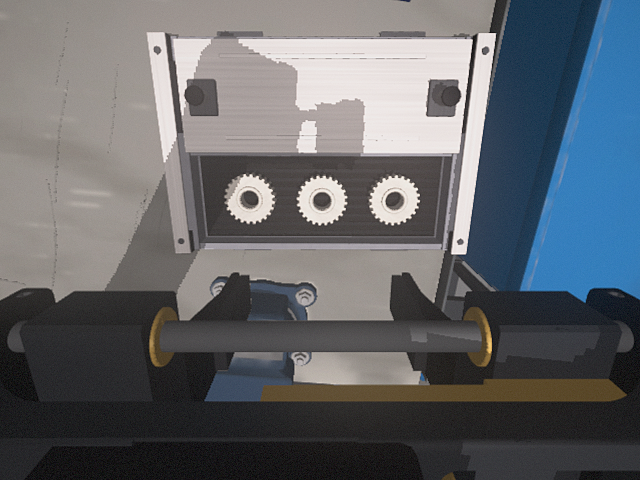

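All three gears sit flat and well inside the mat bay, and the cover is against the far stops. Before going behind the posts, I'll check clearance to the carton and cabinet.

Run:
```python
from h import *
for uv,z in [((403,173),.05),((456,175),.05),((404,137),.05),((430,125),.0),((430,120),.05),((430,85),.2),((345,80),.2)]: print(uv,z,at(uv,z),loc(at(uv,z)))
for uv,z in [((470,310),0),((430,240),0),((435,165),.2),((497,200),.2)]: print("side",uv,z,at(uv,z,"side"))
print(w(.09,.125,.056),w(.09,-.125,.056))
for y in (YAW,YAW+180,YAW-180): print(robot.inverse_kinematics(w(.09,-.125,.056),[180,0,y]),robot.inverse_kinematics(w(-.05,-.125,.056),[180,0,y]))
```

```text
(403, 173) 0.05 [ 0.74724153 -0.03365678  0.05      ] [0.16217231 0.00576194]
(456, 175) 0.05 [ 0.74345122 -0.13308439  0.05      ] [ 0.15017883 -0.09301242]
(404, 137) 0.05 [ 0.81599981 -0.0366061   0.05      ] [ 0.23045171 -0.00285909]
(430, 125) 0.0 [ 0.85495922 -0.09755854  0.        ] [ 0.26424111 -0.06682245]
(430, 120) 0.05 [ 0.84881512 -0.08632798  0.05      ] [ 0.25904606 -0.05512258]
(430, 85) 0.2 [ 0.85722583 -0.05316599  0.2       ] [ 0.27016832 -0.02276902]
(345, 80) 0.2 [0.86514685 0.0829354  0.2       ] [0.28930889 0.11221234]
side (470, 310) 0 [ 0.84021061 -0.14615707  0.        ]
side (430, 240) 0 [0.8748153  0.09675083 0.        ]
side (435, 165) 0.2 [0.86393521 0.10480526 0.2       ]
side (497, 200) 0.2 [ 0.90886995 -0.06519789  0.2       ]
[0.66546291 0.07920958 0.056     ] [ 0.68612148 -0.16993541  0.056     ]
[-19.44105832  48.26210268  49.03028842  93.04285198 -41.41164015
  58.40571866 -42.42538168] [-20.20169481  37.37100296  48.13402007 112.00715313 -37.69159735
  47.67209856 -36.40815105]
[  4.80401964  38.96407465   8.61601044  91.44678694  -7.05146167
  50.12089171 110.79795952] [  4.6121133   29.27755341  12.58744731 110.63221523  -9.33789276
  41.05924581 117.44177608]
[  4.80401964  38.96407465   8.61601044  91.44678694  -7.05146167
  50.12089171 110.79795952] [  4.6121133   29.27755341  12.58744731 110.63221523  -9.33789276
  41.05924581 117.44177608]
```

Run:
```python
from h import *
grip(0.0)
robot.reach(w(.093,.125,.13),ORI); robot.move_linear(w(.093,.125,.056),.2)
slide(-1,{1:.074,-1:.0745},-.050)
p=st()[0]; robot.move_linear(w(p[0]+.01,p[1],.056),.2); robot.move_linear(w(p[0]+.01,p[1],.27),.3)
robot.reach([.40,.35,.33],ORI)
i=vision.camera("top")[:,:,::-1]; cv2.imwrite("pics/t5.png",cv2.resize(i[170:350,310:520],None,fx=3.3,fy=3.3,interpolation=cv2.INTER_CUBIC))
for s in (1,-1): print(project(w(-.056,.125*s,.049)), project(w(-.056,.125*s,.074)))
print(telemetry.observe()["time_s"])
```

```text
side -1 cmd 60.0 act 61.8 F 6.2 pk 6.2 t 69.3
side +1 cmd 47.8 act 48.5 F 5.6 pk 5.6 t 72.8
side -1 cmd 34.5 act 34.6 F 3.7 pk 4.5 t 76.3
side +1 cmd 20.6 act 21.0 F 4.0 pk 4.0 t 79.8
side -1 cmd 7.0 act 7.0 F 2.3 pk 3.9 t 83.2
side +1 cmd -7.0 act -6.5 F 4.5 pk 4.6 t 87.0
side -1 cmd -20.5 act -20.3 F 4.5 pk 4.5 t 90.5
side +1 cmd -34.3 act -33.7 F 4.8 pk 4.8 t 93.9
side -1 cmd -47.7 act -40.5 F 15.4 pk 15.4 t 97.4
side +1 cmd -50.0 act -40.4 F 18.4 pk 18.4 t 100.4
side +1 cmd -50.0 act -40.4 F 19.0 pk 19.0 t 102.4
side +1 cmd -50.0 act -40.4 F 18.4 pk 18.4 t 104.4
side +1 cmd -50.0 act -40.4 F 18.0 pk 18.0 t 106.4
side +1 cmd -50.0 act -40.4 F 18.1 pk 18.1 t 108.4
side +1 cmd -50.0 act -40.4 F 18.2 pk 18.2 t 110.4
side +1 cmd -50.0 act -40.4 F 17.7 pk 17.7 t 112.4
{1: np.float64(-0.04040596233357211), -1: np.float64(-0.040455113760612345)}
[350.00616471 295.16603564] [350.95290034 295.42660613]
[484.90124682 283.53777554] [489.4553913  283.48564305]
115.0583
```

View pics/t5.png

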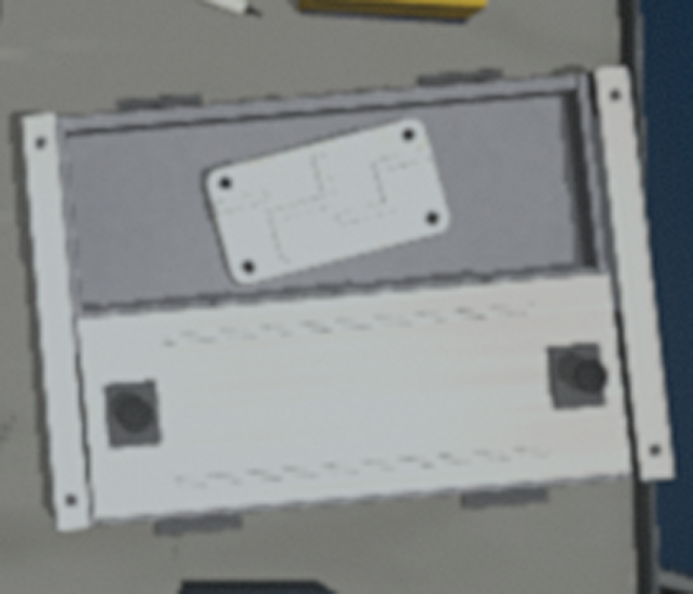

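The picture shows both posts, tops at (130,411) and (589,375), within about 1 px of where they should be at home. The measured travel between stops also matches 112 mm. The valve body stays uncovered in its own bay, so I'm handing in.

```bash
python3 -c "
from rig import close_job
print(close_job())"
```

```text
the job is handed in; nothing more can be done
None
```

The job is handed in, with no verdict shown: all three gears are on the mat, the cover is home against both end stops over the mat bay, and the hand's push on the cover peaked at about 28 N.

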